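# Hook a tension spring into the load gauge

## Robot

A 7-joint arm with a two-finger parallel gripper is mounted at the origin on the work surface. World frame = base frame: x ahead of the robot, y to its left, z up, the work surface at z = 0. Lengths are in m, angles in rad, forces in N, time in s.
With the tool pointing down it reaches from about 0.425 to 1.025 m from the base axis. Payload 9.4 kg.
Tool frame: the origin (TCP) lies at the very end of the fingers, on their centre line; the grasp point (between the pads) lies env.tcp_to_grasp behind it (env.tcp_to_grasp is the distance from the TCP to the grasp point, in m); z points along the fingers, y is the line along which they close (so a half turn about z gives the same grasp; the last joint's range is limited). The gripper opens to 85 mm and grips with 20 to 120 N. Pads are 22 mm wide; open, the fingers measure 114 mm over their backs; the gripper's body (76 mm by 85 mm) begins 54 mm behind the grasp point. The pads swing forward as they close: fully open they stand 13 mm farther back than shut.
Start: joints at [-1.315, 0.599, -0.003, 1.599, 0.002, 0.943, -0.08], TCP at [0.237, 0.685, 0.231] pointing down, gripper open.
Joint ranges: [-2.57, 2.57], [-0.35, 1.97], [-1.29, 1.29], [0.11, 2.56], [-1.05, 4.19], [0.11, 1.86], [-2.63, 2.63]. Speed limits (rad/s): [2.22, 2.22, 3.01, 3.01, 3.14, 3.14, 3.14].

## Interface

Orientations are given as a unit quaternion [w, x, y, z].
In Python, from plant import env, vision gives the robot as it stands. The module is installed in compiled form; this text tells all that it offers.
- The arm moves only by the tool servo_tool, never from a script. Its argument "plan" is one flat list of numbers, 5 for each row, row after row: the shift along the world's x, y, z in mm, then the turn about the world's z in rad, then the finger opening in mm, from 0 to 85.4. A call has 1 to 5 rows; each row shifts and turns the commanded pose from where the row before left it; what a row does not reach is not made up. A row lasts 1/8 s, in which the tool goes at most 62.5 mm and 10.7 degrees, less where a joint would pass 70% of its speed; a pose out of reach is approached as far as the arm can. A call is refused whole if a number of a shift passes 62.5 or a number of a turn 0.188, either way. A call with a gripper value outside its range is refused whole. The fingers move at their own pace and stop on an object; "force" is the grip in N (left out, the last holds). Time passes only in rows, so rows that do not move let the fingers close. It gives the time, the measured TCP pose, the force, the opening and the grip force at its end, in the units of the state.
- env.state(): the state, without advancing time (a new reading comes with each control period).
- vision.read_camera(name): name is "scene" or "top" or "wrist"; returns a dict with "img" (384x512x3 uint8, blue, green, red), "fov_y" (degrees; the focal length in pixels is half the picture's height over the tangent of half this angle, whatever the lens; pixels are square), "cx", "cy" (the principal point, pixels), "origin" and "orientation" of the camera in the world; the wrist camera has in their place "T_tool_cam" (4x4, takes a point from camera to tool coordinates, whose origin is the TCP and whose axes are the flange's). Camera axes: x right, y up, looking along -z (the intrinsics and any distortion apply to the point x, -y, -z); pixel columns grow to the right and rows downward; lengths in m; the calibration is good to about 2 mm. A picture is of the moment at which its call begins: read the wrist's pose just before it. There is no depth.
- env.job_done(): hands the job in; it is judged then, once.
The state is a dict: "clock": time; "qpos": joint angles; "joint_velocities": joint speeds; "joint_efforts": joint torques, N m; "tcp_pos": TCP position; "tool_rot": TCP orientation; "ft_force": force on the tool from outside, world axes, zero at the start; "wrist_torque": the same for the moment, N m; "finger_gap": opening from 0.0 (shut) to 1.0 (fully open); "gripper_force": force on a finger pad.
Only numpy, scipy, OpenCV 4.12 (cv2) and the standard library are available. Lean on these libraries where they do the work, as an engineer would, in place of code of your own. Each camera call takes 0.05 s, during which the arm holds its last target. There are 200 camera calls.

## Task

Take the tension spring off its grey rest, feel with its pin for the hole in the brass strip at the bottom of the blue block's groove, and seat the pin fully home. Then stretch the spring by its green end, drop the steel eye over the red post and let go, so that the spring stays stretched between hole and post with the eye caught under the post's head. Press gently, do not overstretch the spring, and leave the other things on the table where they are.

Things in the scene. Friction and masses are not known exactly. Their poses are not given: they have to be found in the camera images.
- spring: The tension spring, loose, about 100 g, 134 mm long when slack. Origin on its pin's axis, at the flat underside of the orange hook end; x points along the spring from pin to eye, z up, the pin points down (-z). Its orange and green ends slide apart along x on a guide rod with coils between.
- hook_grip (a point): Centre of the orange end block, 24 x 14 x 32 mm (x, y, z), right above the pin, 16 mm above the block's underside; axes as the spring's. Grip it across its 14 mm width (y).
- pin_tip (a point): Lower end of the steel pin, 13 mm below the underside of the orange block. The pin is 6 mm in diameter, chamfered 1 mm.
- tab_grip (a point): Centre of the green end block, 24 x 14 x 32 mm (x, y, z), 80 mm from the pin's axis when slack, 16 mm above its underside, which is level with the orange one; axes as the spring's. Grip it across its 14 mm width (y). The spring does not bend: to lift the eye over the post, tilt it up about the seated pin (0.14 rad is enough and fits the hole); lifted level, the pin comes out.
- eye (a point): Centre of the steel eye, a flat level ring: hole 20 mm across, outside 28 mm, 5 mm thick, its middle plane 11.5 mm below the undersides of the blocks, carried by a leg under the green block; 28 mm beyond the middle of the green block, 108 mm from the pin's axis when slack.
- eye_end (a joint): Stretch of the spring (m), 0 slack, end stop at 0.050. Pull = 2.5 N at the start of the stretch plus 0.25 N per mm (10 N at 30 mm). Stretching beyond 40 mm damages it.
- gauge: Spring load gauge, fixed, 240 x 110 mm steel plate 12 mm thick. Origin at its underside; x from blue hook block to red post, z up. Groove's middle plane at x = -68 mm, post axis at x = 72 mm, both at y = 0. Aluminium deck, top at z = 16 mm, from x = -20 to 95 mm; a slack spring's eye rests on it when the pin is home. White housing from x = 103 to 137 mm, 48 mm high.
- groove_mid (a point): Middle of the groove in the blue block, level with the block's top, 30 mm above the table; axes as the gauge's. Block 39 mm (x) by 90 mm (y). The groove is 10 mm wide in x, 4 mm deep and runs along y; its floor is a brass strip. The underside of the orange block lies on the blue block's top when the pin is home, the pin tip then 9 mm below the groove floor.
- anchor: The blue block; its origin is 30 mm below groove_mid, axes as the gauge's. The brass strip in its groove has one hole, 8.5 mm (y) by 10 mm (x), 13 mm deep. The strip was clamped by hand: the hole's centre lies anywhere up to 16 mm either way along y from the groove's middle and is not measured. Feel for it with the pin, or see it as a dark gap in the brass.
- post_top (a point): Top of the red post, 28 mm above the table, 12 mm above the deck; axes as the gauge's. Neck 8 mm in diameter for the lower 6.5 mm, then a head 14 mm in diameter, tapering to 8 mm at the top. An eye on the deck round the neck and drawn towards the blue block is caught under the head.
- rest: Grey plastic rest, fixed, 170 x 60 mm, on which the spring lies at the start, axes alike, pin down in a wide slot; the undersides of the spring's blocks are 26 mm above the table there. Lift the spring straight up by 20 mm or more to clear it.
- gauge_block: Bystander, leave alone: steel gauge block standing on its long edge, 35 x 9 x 30 mm high; origin at the centre of its underside.
- test_disc: Bystander, leave alone: round steel hardness reference block, 60 mm across, 12 mm high; origin at the centre of its underside.
- brass_weight: Bystander, leave alone: small brass weight with a knob, 28 mm across, 36 mm high; origin at the centre of its underside.
- yellow_case: Bystander, leave alone: closed yellow plastic case, 75 x 110 x 26 mm; origin at the centre of its underside.
- square_block: Bystander, leave alone: dark steel engineer's square lying flat, 14 mm high; origin at the centre of its underside.
- driver: Bystander, leave alone: blue-handled screwdriver lying flat, 160 mm long; origin at the centre of its underside.

How it is judged:
On the way, in this order (a step that is already met when the one before it is completed fails the run):
1. The pin of the spring is fully down in the hole of the brass strip, the eye not yet on the post (z of pin_tip in the frame of gauge between 0.01 and 0.0205 m and x of pin_tip in the frame of gauge between -0.075 and -0.061 m and y of pin_tip in the frame of gauge between -0.021 and 0.021 m and value of joint eye_end below 0.012 m), for 0.3 s.
2. The spring is stretched and its eye is round the neck of the post, below the head (z of pin_tip in the frame of gauge between 0.01 and 0.0205 m and x of pin_tip in the frame of gauge between -0.075 and -0.061 m and y of pin_tip in the frame of gauge between -0.021 and 0.021 m and z of eye in the frame of gauge between 0.014 and 0.0225 m and x of eye in the frame of gauge between 0.06 and 0.076 m and y of eye in the frame of gauge between -0.008 and 0.008 m and value of joint eye_end above 0.018 m), for 0.2 s.
At the end, for the whole second after the job is handed in: The pin is in the hole (its tip at least 5.5 mm below the groove floor), the eye is round the post below the head, the spring is stretched by more than 18 mm and pulls on the gauge, and it is at rest and released (all of step 2 and contact force between spring and gauge above 4 N and linear speed of spring below 0.02 m/s); the robot touches nothing.
It fails at once if The spring is stretched beyond 40 mm (value of joint eye_end above 0.04 m).
It fails at once if Before the spring is stretched, it is pressed on the gauge with more than 40 N (contact force between spring and gauge above 40 N and value of joint eye_end below 0.008 m).
It fails at once if The spring is pressed on the gauge with more than 70 N in all (the pull at both its ends counts) (contact force between spring and gauge above 70 N).
It fails at once if A bystander is moved by more than 30 mm (distance of any of gauge_block, test_disc, brass_weight, yellow_case, square_block, driver from where it was at the start of the episode above 0.03 m).
It also fails if it takes over 72 s, if anything falls off the work surface, if the arm or the gripper's body presses on something with over 40 N, if the wrist force passes 120 N, or if a joint passes its speed limit or range.

## Working session

There is one attempt and no reset: what is moved stays moved. The work goes in short steps, Python scripts to look and compute and a tool call to move; the robot and the scene stay as the last step left them, time stands still between calls to the robot, and variables do not carry over. Pictures are saved under pics/ and viewed, at most 10 in all, crops included, and the job is handed in when it is done.

Besides the shell and the picture viewer there is one more tool, called after "Request:" as name(argument=value, ...) on one line, values as JSON. servo_tool: Moves the arm, as the interface text tells. Its arguments: {"type":"object","properties":{"plan":{"type":"array"},"force":{"type":"number"}},"required":["plan"]}

```bash
mkdir -p pics
cat > h.py <<'E'
import numpy as np, cv2
from scipy.spatial.transform import Rotation as R
from plant import env, vision
def rot(q): return R.from_quat([q[1],q[2],q[3],q[0]]).as_matrix()
def cam(name):
    s=env.state(); c=vision.read_camera(name)
    if 'origin' in c: c['o']=np.array(c['origin']); c['R']=rot(c['orientation'])
    else:
        T=np.array(c['T_tool_cam']); Rt=rot(s['tool_rot'])
        c['o']=np.array(s['tcp_pos'])+Rt@T[:3,3]; c['R']=Rt@T[:3,:3]
    c['f']=c['img'].shape[0]/2/np.tan(np.radians(c['fov_y'])/2); return c
def ray(c,u,v):
    d=np.array([(u-c['cx'])/c['f'],-(v-c['cy'])/c['f'],-1.]); return c['R']@d
def onz(c,u,v,z):
    d=ray(c,u,v); return c['o']+d*(z-c['o'][2])/d[2]
def proj(c,p):
    q=c['R'].T@(np.array(p)-c['o']); return c['cx']+c['f']*q[0]/-q[2], c['cy']-c['f']*q[1]/-q[2]
E
python3 - <<'E'
from h import *
s=env.state(); print(s, env.tcp_to_grasp)
for n in('top','scene'):
    c=cam(n); print(n,c['fov_y'],c['cx'],c['cy'],c['o'],c['R'].round(3).tolist(),[k for k in c])
    cv2.imwrite(f'pics/{n}0.png',cv2.resize(c['img'],(800,600),interpolation=cv2.INTER_CUBIC)); cv2.imwrite(f'{n}0raw.png',c['img'])
E
```

```text
{'clock': 0.0, 'qpos': array([-1.31466649,  0.60015628, -0.00249286,  1.60014112,  0.00180286,
        0.94290681, -0.07981161]), 'joint_velocities': array([ 0.00155959, -0.00032629,  0.00167457, -0.00035156, -0.00124582,
       -0.0009966 , -0.0010662 ]), 'joint_efforts': array([ 1.85468685e-03, -7.76456022e+01,  1.56524789e+00, -2.58002883e+01,
        1.23700791e-02,  9.16875957e-03,  8.78959071e-06]), 'tcp_pos': array([0.23676107, 0.68474211, 0.23039117]), 'tool_rot': array([-4.49914674e-05,  1.65644366e-01,  9.86185224e-01, -8.03810504e-04]), 'ft_force': array([-0.30571237,  0.73365448,  0.71022404]), 'wrist_torque': array([ 0.00071938,  0.07838193, -0.02861113]), 'gripper_force': 0.0, 'finger_gap': 0.996243351348116} 0.0187
top 52.62534913324055 259.6204826851757 195.94958185938012 [ 0.42872861 -0.01982669  1.25562302] [[-0.012, 0.995, -0.098], [-1.0, -0.012, -0.005], [-0.006, 0.098, 0.995]] ['img', 'fov_y', 'cx', 'cy', 'origin', 'orientation', 'o', 'R', 'f']
scene 44.37686254172818 253.81034347828714 187.5069391327716 [ 1.12344928 -0.66139792  0.8850278 ] [[0.753, -0.443, 0.486], [0.658, 0.518, -0.546], [-0.01, 0.731, 0.682]] ['img', 'fov_y', 'cx', 'cy', 'origin', 'orientation', 'o', 'R', 'f']
```

View pics/top0.png

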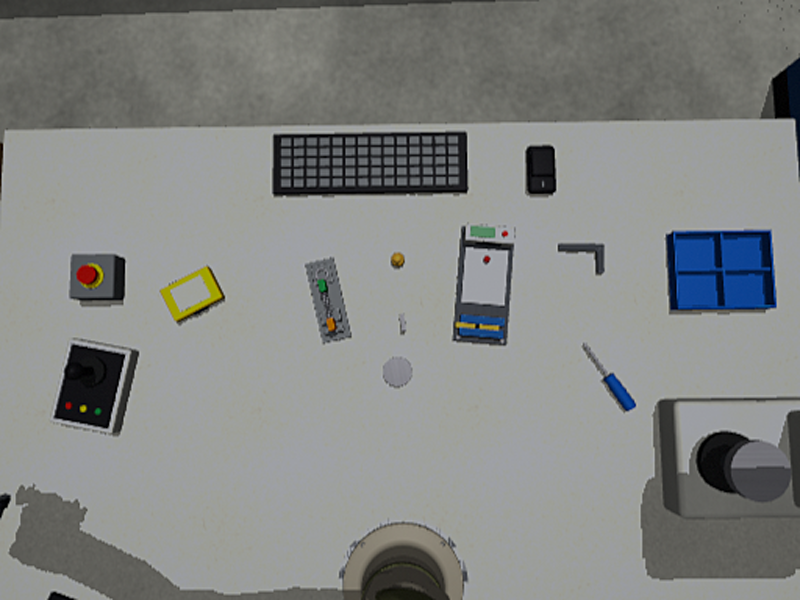

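View pics/scene0.png

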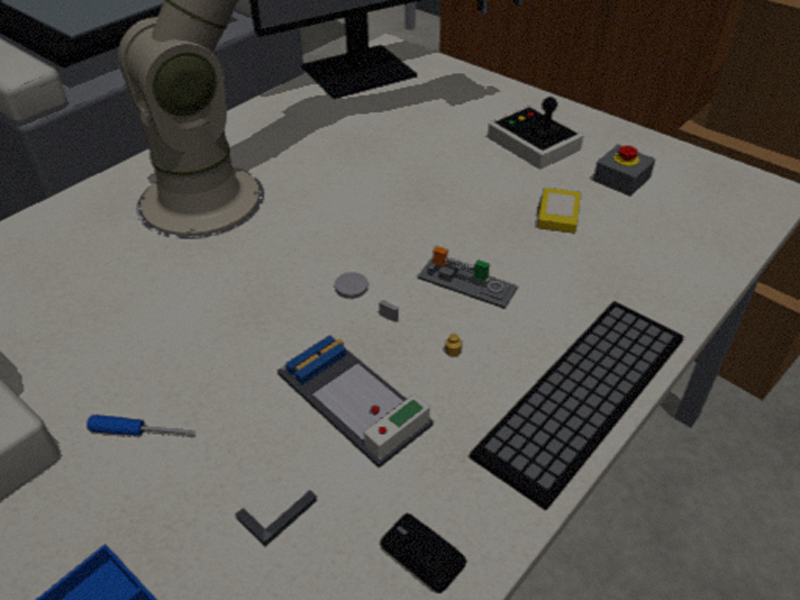

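The top view shows orange (331,325), green (322,286), the post (487,260) and the brass strip with a dark gap near (477,325), in 800x600 pixels. The scene view agrees with this. I'll measure coarsely with masks next.

Run:
```python
from h import *
c=cam('top'); im=c['img']; hsv=cv2.cvtColor(im,cv2.COLOR_BGR2HSV); H,S,V=[hsv[...,i].astype(int) for i in range(3)]
k=512/800
def blob(m,box,z,name):
    x0,y0,x1,y1=[int(b*k) for b in box]; mm=np.zeros_like(m); mm[y0:y1,x0:x1]=m[y0:y1,x0:x1]
    v,u=np.nonzero(mm); p=onz(c,u.mean(),v.mean(),z); print(name,len(u),u.mean().round(1),v.mean().round(1),p.round(4)); return p
o=blob((H>5)&(H<22)&(S>150),(300,300,360,350),.058,'orange')
g=blob((H>40)&(H<85)&(S>100),(300,260,345,300),.058,'green')
r=blob(((H<8)|(H>172))&(S>120),(475,250,495,270),.026,'post')
b=blob((H>15)&(H<35)&(S>110),(445,310,515,335),.026,'brass')
bl=blob((H>95)&(H<125)&(S>110),(445,305,515,350),.03,'blue')
print('spring ang',np.degrees(np.arctan2(*(g-o)[1::-1])),np.linalg.norm(g-o))
print('gauge ang',np.degrees(np.arctan2(*(r-bl)[1::-1])),np.linalg.norm(r-bl))
x=vision.read_camera('wrist'); print(x['T_tool_cam'],x['fov_y'])
```

```text
orange 42 211.5 207.3 [0.5128 0.135  0.058 ]
green 44 206.0 182.5 [0.5903 0.1523 0.058 ]
post 11 311.4 165.5 [ 0.6455 -0.1809  0.026 ]
brass 74 304.6 208.3 [ 0.5082 -0.156   0.026 ]
blue 296 307.9 208.4 [ 0.5075 -0.1661  0.03  ]
spring ang 12.602772418383301 0.07934601036171259
gauge ang -6.129163159784792 0.13882066503390914
[[-9.98954666e-04  9.50728092e-01  3.10024351e-01  7.95311586e-02]
 [ 9.99999498e-01  9.25340621e-04  3.84507994e-04  8.09723576e-04]
 [ 7.86844263e-05  3.10024579e-01 -9.50728539e-01 -1.42376662e-01]
 [ 0.00000000e+00  0.00000000e+00  0.00000000e+00  1.00000000e+00]] 67.61666301117609
```

Request:
servo_tool(plan=[30, -54, -6, 0.055, 85, 30, -54, -6, 0.055, 85, 30, -54, -6, 0.055, 85, 30, -54, -6, 0.055, 85, 30, -54, -6, 0.055, 85])

```text
clock: 0.82
tcp_pos: [0.3877, 0.4134, 0.2012]
tool_rot: [0.0, 0.028, 1.0, 0.0]
ft_force: [1.5, -0.5, -0.9]
finger_gap: 0.995
gripper_force: 0.0
```

Request:
servo_tool(plan=[30, -54, -6, 0.055, 85, 30, -54, -6, 0.055, 85, 30, -54, -6, 0.055, 85, 30, -54, -6, 0.055, 85, 30, -54, -6, 0.055, 85])

```text
clock: 1.45
tcp_pos: [0.5378, 0.1435, 0.1712]
tool_rot: [0.0, -0.109, 0.994, 0.0]
ft_force: [1.0, -0.1, -0.9]
finger_gap: 0.995
gripper_force: 0.0
```

Request:
servo_tool(plan=[0, 0, 0, 0, 85])

```text
clock: 1.58
tcp_pos: [0.5389, 0.139, 0.1706]
tool_rot: [-0.0, -0.104, 0.995, -0.001]
ft_force: [-0.5, 0.2, 0.8]
finger_gap: 0.995
gripper_force: 0.0
```

```bash
cat > cap.py <<'E'
import sys,pickle; from h import *
n=sys.argv[1]; c=cam('wrist'); pickle.dump(c,open(n+'.pkl','wb'))
cv2.imwrite(f'pics/{n}.png',cv2.resize(c['img'],(800,600),interpolation=cv2.INTER_CUBIC))
s=env.state(); print(s['clock'],s['tcp_pos'].round(4),R.from_matrix(rot(s['tool_rot'])).as_euler('xyz',degrees=True).round(2))
E
python3 cap.py w1
```

```text
1.625 [0.5377 0.1423 0.1709] [-1.7996e+02 -3.0000e-02 -1.6788e+02]
```

Request:
servo_tool(plan=[8, -62, 0, -0.065, 85, 8, -62, 0, -0.065, 85, 8, -62, 0, -0.065, 85, 8, -62, 0, -0.065, 85, 8, -62, 0, -0.065, 85])

```text
clock: 2.25
tcp_pos: [0.5774, -0.1646, 0.1716]
tool_rot: [0.0, 0.054, 0.999, 0.0]
ft_force: [1.4, 0.1, 0.2]
finger_gap: 0.996
gripper_force: 0.0
```

Request:
servo_tool(plan=[0, 0, -20, 0, 85, 0, 0, 0, 0, 85])

```text
clock: 2.5
tcp_pos: [0.5762, -0.1632, 0.1502]
tool_rot: [-0.001, 0.053, 0.999, 0.001]
ft_force: [0.4, 1.1, -0.6]
finger_gap: 0.997
gripper_force: 0.0
```

```bash
python3 cap.py w2
```

```text
2.55 [ 0.5767 -0.1627  0.151 ] [ 1.7994e+02 -8.0000e-02  1.7395e+02]
```

View pics/w1.png

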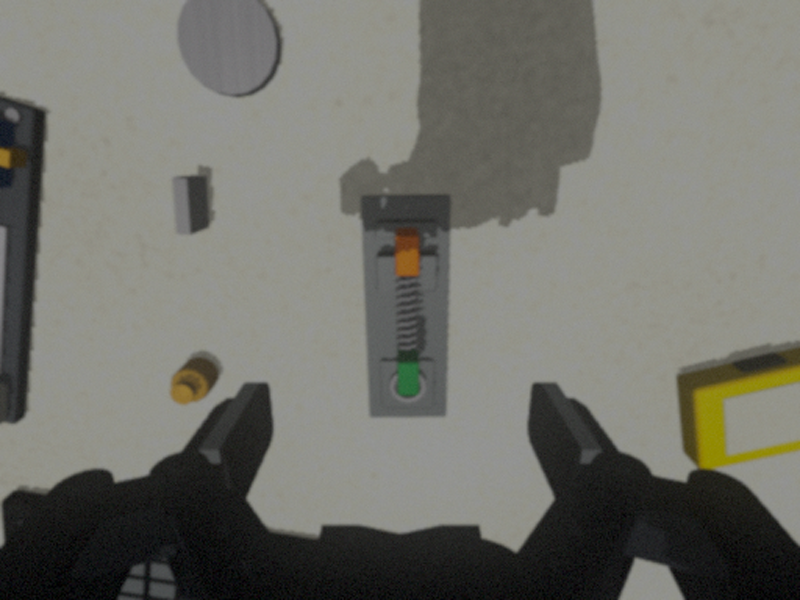

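View pics/w2.png

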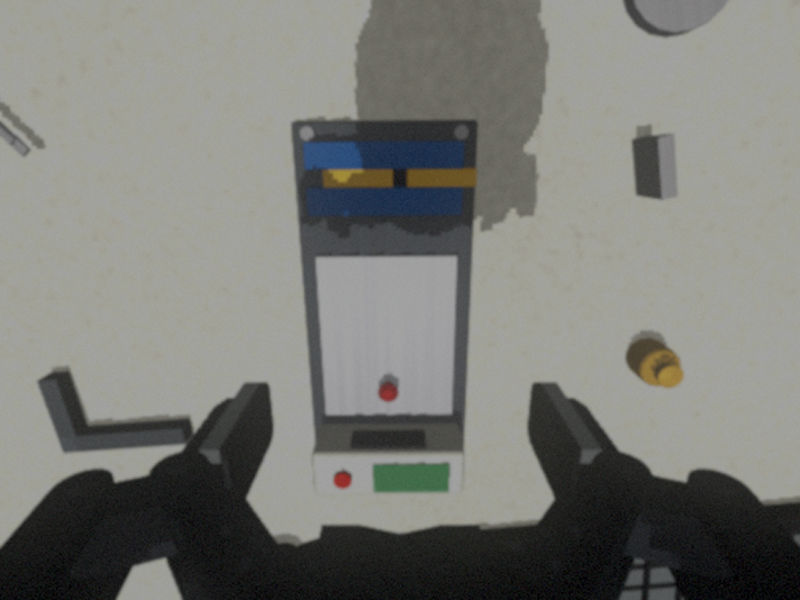

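w1 shows the spring aligned with the tool, with orange at (408,252) and green at (408,372). w2 shows the hole as a dark gap in the brass at (400,178), and the post at (388,392).

Run:
```python
import pickle; from h import *
k=512/800
def go(n,items):
    c=pickle.load(open(n+'.pkl','rb')); hsv=cv2.cvtColor(c['img'],cv2.COLOR_BGR2HSV).astype(int); H,S,V=hsv[...,0],hsv[...,1],hsv[...,2]
    out={}
    for name,f,box,z in items:
        x0,y0,x1,y1=[int(b*k) for b in box]; m=np.zeros(H.shape,np.uint8); m[y0:y1,x0:x1]=f(H,S,V)[y0:y1,x0:x1]
        v,u=np.nonzero(m); r=cv2.minAreaRect(np.c_[u,v].astype(np.float32))
        out[name]=onz(c,u.mean(),v.mean(),z); print(name,len(u),'c',u.mean().round(1),v.mean().round(1),'bb',u.min(),u.max(),v.min(),v.max(),out[name].round(4))
    return c,out,(H,S,V)
c,o,h=go('w1',[('orange',lambda H,S,V:(H>5)&(H<22)&(S>150)&(V>60),(385,220,430,285),.058),('green',lambda H,S,V:(H>40)&(H<85)&(S>100),(385,340,430,405),.058)])
# orange brightest top only
print(h[2][140:185:2,261], h[2][225:258,261])
d=o['green']-o['orange']; print(np.degrees(np.arctan2(d[1],d[0])),np.linalg.norm(d))
c,o,h=go('w2',[('post',lambda H,S,V:((H<8)|(H>172))&(S>120),(370,375,405,410),.026),('brass',lambda H,S,V:(H>12)&(H<35)&(S>100),(300,160,490,195),.026),('blue',lambda H,S,V:(H>100)&(H<125)&(S>100),(285,130,480,225),.03)])
for v in(112,114,116): print(v,h[2][v,235:280])
print('col',h[2][95:140,280],h[0][95:140,280])
```

```text
orange 387 c 260.4 162.5 bb 253 268 147 176 [0.5153 0.1386 0.058 ]
green 270 c 260.9 241.6 bb 255 267 231 252 [0.5934 0.1559 0.058 ]
[ 43  48  58  65  67  73 104 103 106 108 121 146 146 147 148 146 145 150
 117  68  92  71  77] [ 53  50  51  49  51  62  69  87 100 107 111 110 110 109 109 107 106 106
 108 106 106 107 106 109 105 105 105  93  79  83 106 117 108]
12.49738596276601 0.08002216289515929
post 77 c 248.0 250.7 bb 243 253 246 255 [ 0.6481 -0.1785  0.026 ]
brass 1004 c 256.2 113.6 bb 207 304 107 119 [ 0.5108 -0.1551  0.026 ]
blue 3401 c 245.3 113.3 bb 194 296 90 138 [ 0.5094 -0.1646  0.03  ]
112 [102 103 105 105 105 104 106 103 104 106 106 103 103 103 105  95  67  37
  26  36  28  33  32  32  49  70  94 101 104 103 106 105 102 101 104 105
 107 105 106 105 104 106 106 104 106]
114 [104 107 104 104 105 104 107 104 106 104 102 107 107 104 106  94  72  37
  30  24  29  33  29  25  40  74  96 105 104 106 105 105 103 105 102 105
 105 105 106 104 105 103 104 105 109]
116 [105 104 105 106 105 108 104 105 106 105 105 104 104 103 101  96  71  36
  31  31  24  33  31  29  38  71  93 102 107 104 106 105 104 105 104 107
 106 104 106 104 107 105 103 105 109]
col [ 74  78  75  77  75  74  74  77  75  77  74  72  63  85 102 105 109 106
 106 105 109 109 107 101  77  69  74  78  73  74  77  75  74  76  77  76
  76  77  79  77  78  74  62  54  49] [108 108 106 108 108 106 106 109 110 111 109 107 114  19  20  20  20  20
  20  20  20  20  20  19  18 114 108 106 108 108 109 108 107 107 109 108
 108 110 107 107 108 108 107 110 120]
```

Request:
servo_tool(plan=[-12, 60, -5, 0.065, 50, -12, 60, -5, 0.065, 50, -12, 60, -5, 0.065, 50, -12, 60, -5, 0.065, 50, -13, 61, -5, 0.064, 50])

```text
clock: 3.18
tcp_pos: [0.5151, 0.1401, 0.1272]
tool_rot: [0.001, -0.11, 0.994, 0.0]
ft_force: [0.3, 0.7, -0.1]
finger_gap: 0.589
gripper_force: 0.0
```

Request:
servo_tool(plan=[0, 0, 0, 0, 50, 0, 0, 0, 0, 50])

```text
clock: 3.42
tcp_pos: [0.5155, 0.1374, 0.1269]
tool_rot: [0.0, -0.109, 0.994, -0.0]
ft_force: [0.4, -0.4, 0.2]
finger_gap: 0.587
gripper_force: 0.0
```

```bash
python3 cap.py w3
python3 - <<'E'
import pickle; from h import *
c=pickle.load(open('w3.pkl','rb')); hsv=cv2.cvtColor(c['img'],cv2.COLOR_BGR2HSV).astype(int); H,S,V=hsv[...,0],hsv[...,1],hsv[...,2]
for n,m in(('o',(H>5)&(H<22)&(S>150)&(V>40)),('g',(H>40)&(H<85)&(S>100))):
    k,l,st,ce=cv2.connectedComponentsWithStats(m.astype(np.uint8)); i=1+np.argmax(st[1:,4]); x,y,w,h,a=st[i]
    print(n,st[i],ce[i].round(1),onz(c,*ce[i],.058).round(4),'top edge end',onz(c,x+w/2-.5,y+h-.5,.058).round(4)); print(V[y-2:y+h+3,int(ce[i][0])])
E
```

```text
3.475 [0.5159 0.1361 0.1268] [-1.7997e+02  3.0000e-02 -1.6760e+02]
o [246 182  19  37 505] [255.2 202.6] [0.5149 0.1374 0.058 ] top edge end [0.5282 0.1401 0.058 ]
[ 73  75  77  76  78  74  76  79  80  89 121 146 158 160 161 161 161 161
 161 159 161 161 161 162 161 159 161 161 159 161 161 160 161 163 161 161
 161 156 130 103 108 103]
g [248 276  16  25 336] [255.5 288.8] [0.5932 0.1548 0.058 ] top edge end [0.6052 0.1575 0.058 ]
[ 55  49  57  61  76  97 110 113 117 116 115 115 115 114 114 115 116 115
 118 117 117 116 116 119 114 113 113 107 103  99]
```

View pics/w3.png

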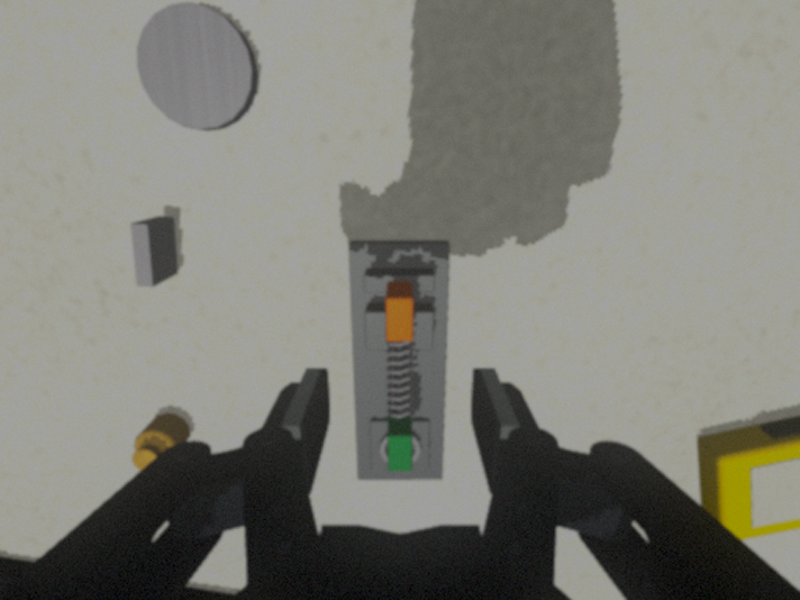

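w3 shows the orange block at (400,318), centred between the fingers at (328..473). I'll descend and grip.

Request:
servo_tool(plan=[1, 0, -40, 0, 50, 0, 0, -40, 0, 50, 0, 0, -17, 0, 50, 0, 0, 0, 0, 50])

```text
clock: 3.98
tcp_pos: [0.5167, 0.1352, 0.0288]
tool_rot: [-0.001, -0.107, 0.994, -0.0]
ft_force: [-0.8, 0.1, 0.7]
finger_gap: 0.588
gripper_force: 0.0
```

Request:
servo_tool(plan=[0, 0, 0, 0, 5, 0, 0, 0, 0, 5, 0, 0, 0, 0, 5, 0, 0, 0, 0, 5, 0, 0, 0, 0, 5], force=50)

```text
clock: 4.6
tcp_pos: [0.5176, 0.1363, 0.0306]
tool_rot: [0.001, -0.108, 0.994, 0.0]
ft_force: [-0.3, -0.2, 5.9]
finger_gap: 0.159
gripper_force: 48.6
```

Request:
servo_tool(plan=[0, 0, 20, 0, 5, 0, 0, 25, 0, 5, 0, 0, 25, 0, 5, 0, 0, 0, 0, 5])

```text
clock: 5.1
tcp_pos: [0.518, 0.1364, 0.1015]
tool_rot: [0.002, -0.108, 0.994, 0.0]
ft_force: [0.3, 0.0, -1.1]
finger_gap: 0.156
gripper_force: 48.7
```

```bash
python3 cap.py w4
python3 - <<'E'
import pickle; from h import *
c=pickle.load(open('w4.pkl','rb')); s=env.state(); print(s['ft_force'],s['finger_gap'])
hsv=cv2.cvtColor(c['img'],cv2.COLOR_BGR2HSV).astype(int); H,S,V=hsv[...,0],hsv[...,1],hsv[...,2]
p=np.array([s['tcp_pos'] for _ in range(1)])[0]; print(p)
for n,m in(('o',(H>5)&(H<22)&(S>150)&(V>40)),('g',(H>40)&(H<85)&(S>100))):
    k,l,st,ce=cv2.connectedComponentsWithStats(m.astype(np.uint8)); i=1+np.argmax(st[1:,4]); print(n,st[i],ce[i].round(1),onz(c,*ce[i],p[2]+.028).round(4))
E
```

```text
5.15 [0.5174 0.1363 0.1005] [ 1.7999e+02  1.5000e-01 -1.6762e+02]
[ 0.05243011 -0.32461049 -0.61906372] 0.1551097975321951
[0.51743776 0.13630448 0.10046661]
o [ 241  225   31   71 1855] [256.  262.6] [0.5111 0.1356 0.1285]
g [314 372   4   5   8] [315.6 373.8] [0.5711 0.1814 0.1285]
```

Request:
servo_tool(plan=[-1, -58, 0, -0.077, 5, -1, -58, 0, -0.077, 5, -1, -58, 0, -0.077, 5, -1, -58, 0, -0.077, 5, -1, -58, 0, -0.078, 5])

```text
clock: 5.78
tcp_pos: [0.5113, -0.1555, 0.0985]
tool_rot: [-0.0, 0.086, 0.996, 0.0]
ft_force: [1.1, 0.2, -1.0]
finger_gap: 0.155
gripper_force: 48.9
```

Request:
servo_tool(plan=[0, 0, 0, 0, 5, 0, 0, 0, 0, 5])

```text
clock: 6.02
tcp_pos: [0.5114, -0.1534, 0.0987]
tool_rot: [-0.0, 0.085, 0.996, 0.0]
ft_force: [-0.3, 0.5, -1.6]
finger_gap: 0.155
gripper_force: 49.0
```

```bash
python3 cap.py w5
python3 - <<'E'
from h import *
c=cam('scene'); cv2.imwrite('pics/s5.png',cv2.resize(c['img'][190:310,150:310],(800,600),interpolation=cv2.INTER_CUBIC))
E
```

```text
6.075 [ 0.5117 -0.1525  0.0988] [ 1.7996e+02 -5.0000e-02  1.7037e+02]
```

View pics/w5.png

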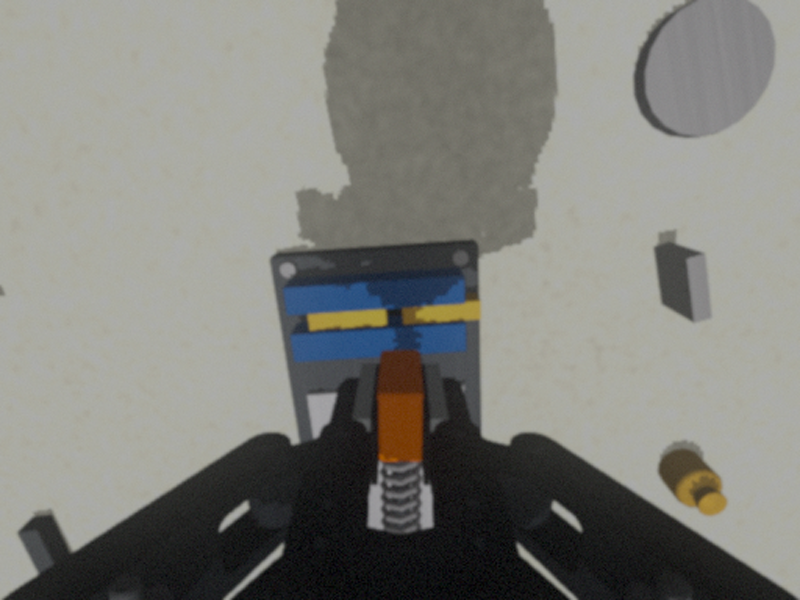

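w5 shows the held spring with the orange front face and top at (400,350–460). Ahead of it the hole is visible at about (394,316) in the brass. I'll refine its position.

Run:
```python
import pickle; from h import *
c=pickle.load(open('w5.pkl','rb')); hsv=cv2.cvtColor(c['img'],cv2.COLOR_BGR2HSV).astype(int); V=hsv[...,2];H=hsv[...,0];S=hsv[...,1]
for v in(200,201,202,203,204): print(v,V[v,240:268])
for u in(225,230,235,285,290): print(u, [(v) for v in range(190,215) if 12<H[v,u]<35 and S[v,u]>100][::1])
for n in(0,):
    m=(H>5)&(H<22)&(S>150)&(V>40); m[:220]=0; m[:, :230]=0; m[:,280:]=0
    for r in (226,235,245,255,265,275,285,292): 
        u=np.nonzero(m[r])[0]; print('row',r,u.min(),u.max(),V[r,255])
s=env.state(); p=s['tcp_pos']; print(p)
Rt=rot(s['tool_rot'])
print('tcp axis proj top',proj(c,p+[0,0,.028]),'at underside -x face',proj(c,p+Rt@[.012,0,.004]),'top -x edge',proj(c,p+Rt@[.012,0,-.028]),'top +x edge',proj(c,p+Rt@[-.012,0,-.028]))
```

```text
200 [168 167 166 167 167 164 146 105  60  32  31  32  33  30  35  27  44  74
  97 106 107 110 107 110 110 120 146 162]
201 [169 168 168 168 168 166 147 109  59  37  34  36  35  33  35  36  41  68
  94 105 111 106 108 109 110 122 147 163]
202 [169 167 170 168 167 164 150 116  63  46  46  45  47  46  47  46  49  71
  94 103 109 107 109 110 109 116 146 161]
203 [167 168 169 167 169 165 154 117  68  49  48  51  49  55  52  49  54  68
  92 105 106 106 108 105 110 116 134 146]
204 [167 167 167 168 168 165 156 124  64  50  51  53  51  53  50  53  49  58
  92 105 107 106 107 108 108 113 121 121]
225 [200, 201, 202, 203, 204, 205, 206, 207, 208, 209]
230 [199, 200, 201, 202, 203, 204, 205, 206, 207, 208, 209]
235 [199, 200, 201, 202, 203, 204, 205, 206, 207, 208]
285 [196, 197, 198, 199, 200, 201, 202, 203, 204, 205]
290 [195, 196, 197, 198, 199, 200, 201, 202, 203, 204, 205]
row 226 246 266 79
row 235 243 269 79
row 245 243 270 77
row 255 241 270 119
row 265 241 270 121
row 275 242 270 121
row 285 242 270 121
row 292 241 270 120
[ 0.51185128 -0.15214967  0.09890977]
tcp axis proj top (np.float64(257.17520816040843), np.float64(277.6713373685436)) at underside -x face (np.float64(256.8598867597219), np.float64(224.9851227364997)) top -x edge (np.float64(257.07766238246955), np.float64(254.92739448475749)) top +x edge (np.float64(257.1869054505064), np.float64(299.250572333322))
```

Run:
```python
import pickle; from h import *
c=pickle.load(open('w5.pkl','rb'))
for du in(0,1.2): print(onz(c,252.1+du,202.6,.026).round(4))
c2=pickle.load(open('w2.pkl','rb'))
for du in(0,1.2): print('w2',onz(c2,255.4+du,113.4,.026).round(4),'post',onz(c2,248+du,250.7,.026).round(4))
print(np.mean([env.state()['tcp_pos'] for _ in range(3)],0))
```

```text
[ 0.5115 -0.1557  0.026 ]
[ 0.5116 -0.1548  0.026 ]
w2 [ 0.5106 -0.1557  0.026 ] post [ 0.6481 -0.1785  0.026 ]
w2 [ 0.5107 -0.1547  0.026 ] post [ 0.6482 -0.1772  0.026 ]
[ 0.51185128 -0.15214967  0.09890977]
```

Request:
servo_tool(plan=[0, -2.4, -24, 0, 5, 0, 0, -24, 0, 5, 0, 0, 0, 0, 5])

```text
clock: 6.5
tcp_pos: [0.5112, -0.1542, 0.05]
tool_rot: [-0.001, 0.083, 0.997, 0.0]
ft_force: [-0.1, -0.1, 0.5]
finger_gap: 0.156
gripper_force: 49.0
```

Request:
servo_tool(plan=[0, 0, -3, 0, 5, 0, 0, -3, 0, 5, 0, 0, 0, 0, 5])

```text
clock: 6.88
tcp_pos: [0.5121, -0.1561, 0.0457]
tool_rot: [0.0, 0.085, 0.996, -0.0]
ft_force: [-1.0, -0.9, -0.4]
finger_gap: 0.155
gripper_force: 49.0
```

Request:
servo_tool(plan=[0, 0, -2, 0, 5, 0, 0, -1, 0, 5, 0, 0, 0, 0, 5])

```text
clock: 7.25
tcp_pos: [0.5118, -0.1562, 0.0422]
tool_rot: [-0.0, 0.085, 0.996, 0.0]
ft_force: [0.7, -0.2, -0.4]
finger_gap: 0.154
gripper_force: 49.0
```

Request:
servo_tool(plan=[0, 0, -1, 0, 5, 0, 0, -1, 0, 5, 0, 0, 0, 0, 5])

```text
clock: 7.62
tcp_pos: [0.5118, -0.1562, 0.0402]
tool_rot: [-0.0, 0.085, 0.996, 0.0]
ft_force: [-0.2, 0.3, -0.4]
finger_gap: 0.152
gripper_force: 49.0
```

Request:
servo_tool(plan=[0, 0, -1, 0, 5, 0, 0, 0, 0, 5])

```text
clock: 7.88
tcp_pos: [0.5118, -0.1562, 0.0392]
tool_rot: [-0.0, 0.085, 0.996, -0.0]
ft_force: [0.2, 0.3, -1.1]
finger_gap: 0.158
gripper_force: 49.0
```

Request:
servo_tool(plan=[0, 0, -1, 0, 5, 0, 0, -1, 0, 5, 0, 0, -1, 0, 5, 0, 0, -1, 0, 5, 0, 0, 0, 0, 5])

```text
clock: 8.5
tcp_pos: [0.5118, -0.1562, 0.0352]
tool_rot: [-0.0, 0.085, 0.996, -0.0]
ft_force: [0.1, 0.3, -0.9]
finger_gap: 0.155
gripper_force: 49.0
```

Request:
servo_tool(plan=[0, 0, -1, 0, 5, 0, 0, 0, 0, 5])

```text
clock: 8.75
tcp_pos: [0.5119, -0.1562, 0.0346]
tool_rot: [0.0, 0.085, 0.996, -0.0]
ft_force: [-0.4, -0.0, 4.3]
finger_gap: 0.15
gripper_force: 49.9
```

Request:
servo_tool(plan=[0, 0, -0.7, 0, 5, 0, 0, 0, 0, 5])

```text
clock: 9.0
tcp_pos: [0.5119, -0.1562, 0.0346]
tool_rot: [0.0, 0.085, 0.996, -0.0]
ft_force: [-2.4, 1.6, 12.9]
finger_gap: 0.156
gripper_force: 51.4
```

Request:
servo_tool(plan=[0, 0, 0.5, 0, 5, 0, 0, 0, 0, 5, 0, 0, 0, 0, 40, 0, 0, 0, 0, 40, 0, 0, 0, 0, 40])

```text
clock: 9.62
tcp_pos: [0.5119, -0.1562, 0.0339]
tool_rot: [-0.0, 0.085, 0.996, 0.0]
ft_force: [-0.8, 0.5, 0.3]
finger_gap: 0.468
gripper_force: 0.0
```

Request:
servo_tool(plan=[0, 0, 25, 0, 40, 0, 0, 35, 0, 40, 39, -6, 0, 0, 40, 39, -7, 0, 0, 40, 0, 0, 0, 0, 40])

```text
clock: 10.25
tcp_pos: [0.5927, -0.1694, 0.0941]
tool_rot: [0.001, 0.085, 0.996, 0.0]
ft_force: [-0.1, -0.0, -0.4]
finger_gap: 0.47
gripper_force: 0.0
```

```bash
python3 cap.py w6
```

```text
10.3 [ 0.5904 -0.1692  0.0937] [179.99   0.   170.28]
```

View pics/w6.png

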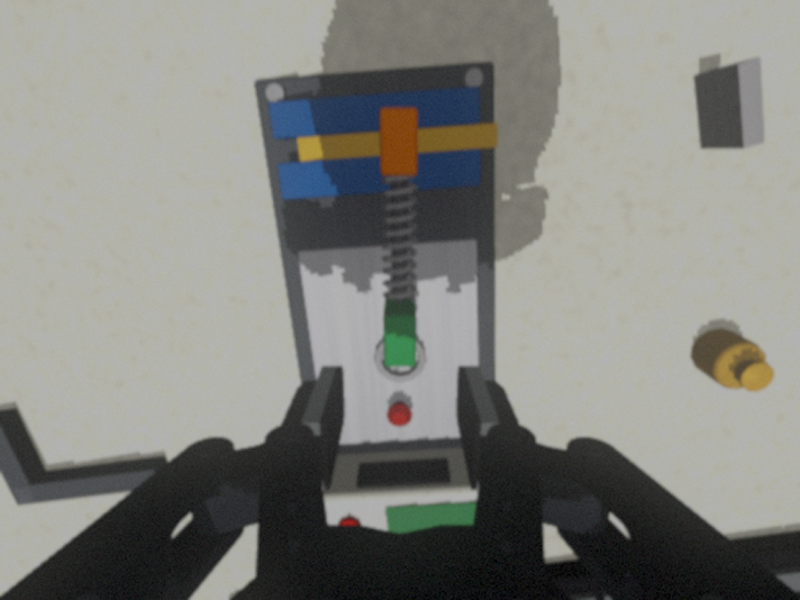

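w6 shows the spring seated, with orange at (399,141), green at (400,335), the eye at (400,355) and the post at (400,413). All are in line with the tool axis.

Run:
```python
import pickle; from h import *
c=pickle.load(open('w6.pkl','rb')); hsv=cv2.cvtColor(c['img'],cv2.COLOR_BGR2HSV).astype(int); H,S,V=hsv[...,0],hsv[...,1],hsv[...,2]
print(V[185:240,256]); 
for n,m,z,(v0,v1) in(('o',(H>5)&(H<22)&(S>150)&(V>40),.062,(60,120)),('g',(H>40)&(H<85)&(S>100),.062,(180,240)),('post',((H<8)|(H>172))&(S>120),.026,(250,280))):
    m=m.copy(); m[:v0]=0;m[v1:]=0;m[:,:240]=0;m[:,272:]=0
    v,u=np.nonzero(m); print(n,len(u),u.mean().round(1),v.mean().round(1),v.min(),v.max(),'ctr',onz(c,u.mean(),v.mean(),z).round(4),'ends',onz(c,u.mean(),v.min()-.5,z).round(4),onz(c,u.mean(),v.max()+.5,z).round(4))
p=np.array([.5896,-.1699,.0937]); print('axis',proj(c,p),proj(c,[p[0],p[1],.026]))
```

```text
[ 62  65  73  85  88  87  72  67  64  66  65  68  66  66  68  63  75  84
  88  90  88  90  87  89  88  90  93  92  94 100 121 133 137 138 139 138
 138 136 138 137 138 137 138 138 136 137 135 137 140 147 161 160 140 109
  92]
o 1096 255.1 90.3 69 111 ctr [ 0.5107 -0.155   0.062 ] ends [ 0.4994 -0.153   0.062 ] [ 0.5223 -0.157   0.062 ]
g 564 255.4 218.0 202 233 ctr [ 0.5891 -0.1684  0.062 ] ends [ 0.5777 -0.1664  0.062 ] [ 0.6003 -0.1703  0.062 ]
post 139 255.1 264.9 259 271 ctr [ 0.647  -0.1787  0.026 ] ends [ 0.6409 -0.1776  0.026 ] [ 0.6534 -0.1798  0.026 ]
axis (np.float64(252.75261019793325), np.float64(242.0480840976124)) (np.float64(253.62113751312708), np.float64(200.22903261130966))
```

Request:
servo_tool(plan=[0, 0, -30, 0, 40, 0, 0, -30, 0, 40, 0, 0, -7, 0, 40, 0, 0, 0, 0, 40])

```text
clock: 10.8
tcp_pos: [0.5891, -0.1691, 0.027]
tool_rot: [-0.001, 0.085, 0.996, 0.0]
ft_force: [0.7, -0.2, 0.2]
finger_gap: 0.466
gripper_force: 0.0
```

Request:
servo_tool(plan=[0, 0, 0, 0, 5, 0, 0, 0, 0, 5, 0, 0, 0, 0, 5, 0, 0, 0, 0, 5, 0, 0, 0, 0, 5], force=25)

```text
clock: 11.42
tcp_pos: [0.5904, -0.1694, 0.0282]
tool_rot: [0.001, 0.085, 0.996, -0.0]
ft_force: [-1.2, -0.3, 6.8]
finger_gap: 0.162
gripper_force: 28.7
```

Request:
servo_tool(plan=[4, -0.7, 0, 0, 5, 4, -0.7, 0, 0, 5, 0, 0, 0, 0, 5])

```text
clock: 11.8
tcp_pos: [0.5939, -0.1702, 0.0282]
tool_rot: [-0.003, 0.085, 0.996, -0.0]
ft_force: [-13.6, 3.4, 19.0]
finger_gap: 0.163
gripper_force: 30.7
```

Request:
servo_tool(plan=[0, 0, 1, 0, 5, 0, 0, 1, 0, 5, 0, 0, 0, 0, 5])

```text
clock: 12.18
tcp_pos: [0.5972, -0.1706, 0.029]
tool_rot: [-0.001, 0.085, 0.996, -0.0]
ft_force: [-3.4, -0.3, -1.0]
finger_gap: 0.159
gripper_force: 27.6
```

Request:
servo_tool(plan=[0, 0, 2, 0, 5, 0, 0, 2, 0, 5, 0, 0, 0, 0, 5])

```text
clock: 12.55
tcp_pos: [0.5979, -0.1706, 0.0332]
tool_rot: [0.0, 0.085, 0.996, -0.0]
ft_force: [-4.4, 0.6, -2.1]
finger_gap: 0.161
gripper_force: 27.5
```

```bash
cat > m.py <<'E'
import sys,pickle; from h import *
c=cam('wrist'); cv2.imwrite(f'pics/{sys.argv[1]}.png',cv2.resize(c['img'],(800,600),interpolation=cv2.INTER_CUBIC))
pickle.dump(c,open(sys.argv[1]+'.pkl','wb'))
s=env.state(); print(s['clock'],s['tcp_pos'].round(4),s['ft_force'].round(1),s['wrist_torque'].round(2))
hsv=cv2.cvtColor(c['img'],cv2.COLOR_BGR2HSV).astype(int); H,S,V=hsv[...,0],hsv[...,1],hsv[...,2]
m=((H>5)&(H<22)&(S>150)&(V>40)).astype(np.uint8); m[:,:225]=0;m[:,285:]=0
k,l,st,ce=cv2.connectedComponentsWithStats(cv2.morphologyEx(m,cv2.MORPH_OPEN,np.ones((9,9),np.uint8))); i=1+np.argmax(st[1:,4])
print('orange',st[i]); x,y,w,h,a=st[i]
for z in(.062,.066,.070): 
    A=onz(c,x+w/2-.5,y-.5,z);B=onz(c,x+w/2-.5,y+h-.5,z); print(z,A.round(4),B.round(4),'len',np.linalg.norm(A-B).round(4),'wid',np.linalg.norm(onz(c,x-.5,y+h/2,z)-onz(c,x+w-.5,y+h/2,z)).round(4))
E
python3 m.py w7
```

```text
12.6 [ 0.5979 -0.1706  0.0332] [-4.2  0.5 -1.5] [0.09 0.77 0.03]
orange [ 230   42   51   71 2862]
0.062 [ 0.501  -0.1535  0.062 ] [ 0.5251 -0.1577  0.062 ] len 0.0244 wid 0.0188
0.066 [ 0.5017 -0.1536  0.066 ] [ 0.5249 -0.1576  0.066 ] len 0.0236 wid 0.0182
0.07 [ 0.5023 -0.1537  0.07  ] [ 0.5247 -0.1576  0.07  ] len 0.0227 wid 0.0175
```

View pics/w7.png

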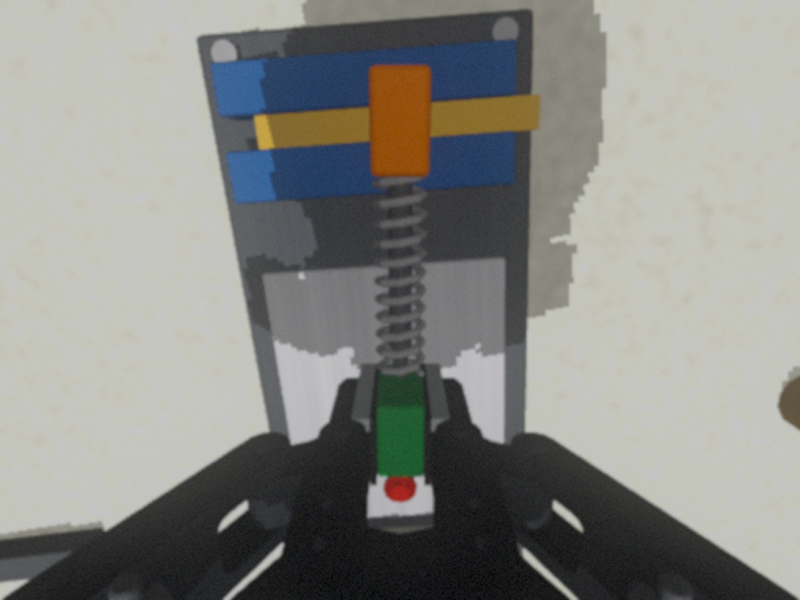

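w7 shows the green block gripped in the pads with its top at (400,440). The post is just beyond at (400,488), and orange is at (400,120). Now I'll check whether the spring tilted or was lifted level.

Run:
```python
import pickle; from h import *
c=pickle.load(open('w7.pkl','rb')); hsv=cv2.cvtColor(c['img'],cv2.COLOR_BGR2HSV).astype(int); V=hsv[...,2];H=hsv[...,0];S=hsv[...,1]
print('green col V from 232',V[232:308,256]); print('orange rows',[ (r,np.nonzero((H[r]<14)&(S[r]>150)&(H[r]>4))[0][[0,-1]].tolist()) for r in (46,55,65,75,85,95,105,110)])
print('orange col',V[36:48,256],V[106:120,256])
p=np.array([.5979,-.1706,.0332]); e=np.array([np.cos(-.169),np.sin(-.169),0]); n=np.array([-e[1],e[0],0]); g=p+[0,0,.0187]
for dz in(.0338,.030):
  for th in(0,.07):
    P=lambda x,z:proj(c,g+e*(x*np.cos(th)-z*np.sin(th))+np.array([0,0,x*np.sin(th)+z*np.cos(th)]))[1]
    t=dz-.0187; print('green',dz,th,'front bottom',round(P(-.012,t-.032),1),'top -x',round(P(-.012,t),1),'top +x',round(P(.012,t),1))
pin=g-e*.088; 
for lift,th in((0,0),(.006,0),(0,.07)):
    b=np.array([pin[0],pin[1],.026+lift])
    P=lambda x,z,y=0:np.round(proj(c,b+n*y+e*(x*np.cos(th)-z*np.sin(th))+np.array([0,0,x*np.sin(th)+z*np.cos(th)])),1)
    print('orange',lift,th,P(-.012,.036,.007),P(-.012,.036,-.007),P(.012,.036,.007),P(.012,.036,-.007),P(.012,.004))
```

```text
green col V from 232 [ 67  63  70  76  90 102 102  91  77  65  66  66  65  61  61  65  63  62
  59  66  67  62  66  60  62  65  64  72  82  84  90  89  93  93  91  91
  93  92  94  91  92  94  92  91  92  95  90  90  93  91  90  91  95  92
  93  91  94  92  94  92  94  94  92  89  93  93  92  93  90  91  94  86
  76 107 129 134]
orange rows [(46, [237, 274]), (55, [237, 273]), (65, [237, 275]), (75, [238, 244]), (85, [238, 238]), (95, [238, 274]), (105, [238, 273]), (110, [238, 273])]
orange col [ 99 100 100  99  95 101 129 140 143 148 149 150] [149 147 148 147 138 127 112 102 100 102  94  87  73  62]
green 0.0338 0 front bottom 229.0 top -x 261.3 top +x 307.0
green 0.0338 0.07 front bottom 230.4 top -x 258.1 top +x 306.3
green 0.03 0 front bottom 226.0 top -x 256.6 top +x 301.4
green 0.03 0.07 front bottom 227.9 top -x 254.1 top +x 301.1
orange 0 0 [273.1  36.4] [233.6  36.5] [272. 107.] [235.2 107. ] [254.1 104.9]
orange 0.006 0 [274.1  32.8] [232.3  32.9] [272.9 107.5] [234.1 107.6] [254.1 105.2]
orange 0 0.07 [273.1  29.1] [233.6  29.2] [272.3  99.9] [234.9 100. ] [254.1 104.3]
```

Run:
```python
import pickle; from h import *
e=np.array([np.cos(-.169),np.sin(-.169),0])
for nm,br in(('w6',90.9),('w7',77.3)):
    c=pickle.load(open(nm+'.pkl','rb')); hsv=cv2.cvtColor(c['img'],cv2.COLOR_BGR2HSV).astype(int); H,S,V=hsv[...,0],hsv[...,1],hsv[...,2]
    # brass centre rows at columns either side of orange
    f=[]
    for u in list(range(215,233))+list(range(280,300)):
        m=(H[:140,u]>14)&(H[:140,u]<35)&(S[:140,u]>100); v=np.nonzero(m)[0]
        if len(v)>5: f.append((u,v.mean()))
    a=np.polyfit(*np.array(f).T,1); br=np.polyval(a,255.5); A=onz(c,255.5,br,.026)
    print(nm,'brass row',br.round(2),A.round(4),'slope deg',np.degrees(np.arctan(a[0])).round(2))
    for x in(0,.002):
      for lift,th in((0,0),(.005,0),(0,.06)):
        b=A+e*x; b[2]=.026+lift
        P=lambda x,z:proj(c,b+e*(x*np.cos(th)-z*np.sin(th))+np.array([0,0,x*np.sin(th)+z*np.cos(th)]))[1]
        print('  x',x,lift,th,'rows -x top %.1f  +x top %.1f  +x bottom %.1f'%(P(-.012,.036),P(.012,.036),P(.012,.004)))
```

```text
w6 brass row 90.39 [ 0.5101 -0.1547  0.026 ] slope deg -4.11
  x 0 0 0 rows -x top 66.4  +x top 110.8  +x bottom 108.7
  x 0 0.005 0 rows -x top 65.4  +x top 111.3  +x bottom 108.9
  x 0 0 0.06 rows -x top 62.4  +x top 107.0  +x bottom 108.3
  x 0.002 0 0 rows -x top 70.2  +x top 114.4  +x bottom 111.6
  x 0.002 0.005 0 rows -x top 69.4  +x top 114.9  +x bottom 112.0
  x 0.002 0 0.06 rows -x top 66.2  +x top 110.6  +x bottom 111.3
w7 brass row 77.46 [ 0.5106 -0.155   0.026 ] slope deg -4.3
  x 0 0 0 rows -x top 34.3  +x top 105.1  +x bottom 103.4
  x 0 0.005 0 rows -x top 31.2  +x top 105.4  +x bottom 103.6
  x 0 0 0.06 rows -x top 28.0  +x top 99.1  +x bottom 102.9
  x 0.002 0 0 rows -x top 40.6  +x top 110.6  +x bottom 107.7
  x 0.002 0.005 0 rows -x top 37.8  +x top 111.2  +x bottom 108.1
  x 0.002 0 0.06 rows -x top 34.3  +x top 104.6  +x bottom 107.2
```

Request:
servo_tool(plan=[-4, 0.7, -2, 0, 5, -4, 0.7, -2, 0, 5, 0, 0, -1, 0, 5, 0, 0, 0, 0, 5])

```text
clock: 13.1
tcp_pos: [0.5905, -0.1691, 0.0283]
tool_rot: [0.001, 0.085, 0.996, -0.0]
ft_force: [-0.5, -0.1, 1.0]
finger_gap: 0.158
gripper_force: 27.9
```

Request:
servo_tool(plan=[0, 0, -0.5, 0, 5, 0, 0, 0, 0, 5])

```text
clock: 13.35
tcp_pos: [0.5905, -0.1692, 0.0282]
tool_rot: [0.001, 0.085, 0.996, -0.0]
ft_force: [-0.7, -0.3, 5.2]
finger_gap: 0.161
gripper_force: 28.7
```

Request:
servo_tool(plan=[0, 0, 0, 0, 30, 0, 0, 0, 0, 30, 4, -0.7, 18, 0, 30, 0, 0, 0, 0, 30], force=20)

```text
clock: 13.85
tcp_pos: [0.5949, -0.1701, 0.0464]
tool_rot: [0.001, 0.085, 0.996, -0.0]
ft_force: [0.6, 0.0, -0.0]
finger_gap: 0.352
gripper_force: 0.0
```

Request:
servo_tool(plan=[0, 0, 0, 0, 5, 0, 0, 0, 0, 5, 0, 0, 0, 0, 5, 0, 0, 0, 0, 5])

```text
clock: 14.35
tcp_pos: [0.5937, -0.1698, 0.0453]
tool_rot: [-0.0, 0.085, 0.996, 0.0]
ft_force: [0.3, -0.4, 0.9]
finger_gap: 0.156
gripper_force: 22.6
```

Request:
servo_tool(plan=[-2, 0.3, 0.5, 0, 5, -2, 0.3, 0.5, 0, 5, 0, 0, 0, 0, 5])

```text
clock: 14.72
tcp_pos: [0.5903, -0.1693, 0.0467]
tool_rot: [0.001, 0.085, 0.996, -0.0]
ft_force: [1.5, -0.5, -1.6]
finger_gap: 0.157
gripper_force: 22.3
```

Request:
servo_tool(plan=[-2, 0.3, 0, 0, 5, -1, 0.2, 0, 0, 5, 0, 0, 0, 0, 5])

```text
clock: 15.1
tcp_pos: [0.5897, -0.1692, 0.0475]
tool_rot: [0.003, 0.085, 0.996, -0.0]
ft_force: [7.1, -1.1, -0.2]
finger_gap: 0.155
gripper_force: 22.5
```

```bash
python3 m.py w8
```

```text
15.15 [ 0.5897 -0.1692  0.0474] [ 7.1 -1.6  0.8] [-0.35 -1.73 -0.  ]
orange [ 226   58   51   59 2176]
0.062 [ 0.496  -0.1543  0.062 ] [ 0.5188 -0.1584  0.062 ] len 0.0232 wid 0.0213
0.066 [ 0.4964 -0.1543  0.066 ] [ 0.5186 -0.1583  0.066 ] len 0.0225 wid 0.0206
0.07 [ 0.4969 -0.1543  0.07  ] [ 0.5183 -0.1581  0.07  ] len 0.0217 wid 0.02
```

Request:
servo_tool(plan=[-1.5, 0.2, 0, 0, 5, -0.5, 0.1, 1, 0, 5, -0.5, 0.1, 1, 0, 5, 0, 0, 0, 0, 5])

```text
clock: 15.65
tcp_pos: [0.5882, -0.1689, 0.0498]
tool_rot: [0.004, 0.085, 0.996, -0.0]
ft_force: [8.6, -1.6, 1.1]
finger_gap: 0.157
gripper_force: 22.8
```

Request:
servo_tool(plan=[-0.5, 0.1, 1, 0, 5, -0.5, 0.1, 1, 0, 5, -0.5, 0.1, 1, 0, 5, 0, 0, 0, 0, 5])

```text
clock: 16.15
tcp_pos: [0.5864, -0.1686, 0.0527]
tool_rot: [0.004, 0.085, 0.996, -0.0]
ft_force: [8.7, -1.8, 1.6]
finger_gap: 0.162
gripper_force: 22.8
```

```bash
cat > t.py <<'E'
import sys,pickle; from h import *
# orange top edges vs brass row -> tilt/lift hypotheses
e=np.array([np.cos(-.169),np.sin(-.169),0])
if len(sys.argv)>2: c=pickle.load(open(sys.argv[1]+'.pkl','rb'))
else:
    c=cam('wrist'); pickle.dump(c,open(sys.argv[1]+'.pkl','wb')); s=env.state(); print(s['clock'],s['tcp_pos'].round(4),s['ft_force'].round(1))
hsv=cv2.cvtColor(c['img'],cv2.COLOR_BGR2HSV).astype(int); H,S,V=hsv[...,0],hsv[...,1],hsv[...,2]
f=[]
for u in list(range(215,231))+list(range(282,300)):
    m=(H[:200,u]>14)&(H[:200,u]<35)&(S[:200,u]>100); v=np.nonzero(m)[0]
    if len(v)>5: f.append((u,v.mean()))
a=np.polyfit(*np.array(f).T,1); br=np.polyval(a,255.5); A=onz(c,255.5,br,.026)
m=(H[:,256]>4)&(H[:,256]<22)&(S[:,256]>140); v=np.nonzero(m)[0]; v=v[abs(v-br)<70]
print('brass',br.round(1),A.round(4),'orange rows',v.min(),v.max(),'V',V[v.max()-14:v.max()+4,256])
for x in(-.002,0,.002):
  for lift,th in((0,0),(.006,0),(0,.07),(0,.14)):
    b=A+e*x; b[2]=.026+lift
    P=lambda x,z:proj(c,b+e*(x*np.cos(th)-z*np.sin(th))+np.array([0,0,x*np.sin(th)+z*np.cos(th)]))[1]
    print('  x',x,lift,th,'-x top %.1f  +x top %.1f  +x bottom %.1f'%(P(-.012,.036),P(.012,.036),P(.012,.004)))
E
python3 t.py w9; python3 t.py w8 old
```

```text
16.2 [ 0.5864 -0.1686  0.0527] [ 8.6 -1.4  0.9]
brass 101.8 [ 0.5107 -0.155   0.026 ] orange rows 61 118 V [143 144 144 145 144 143 144 142 141 143 143 143 134 123 105  88  87  96]
  x -0.002 0 0 -x top 69.3  +x top 126.6  +x bottom 120.7
  x -0.002 0.006 0 -x top 68.0  +x top 128.1  +x bottom 121.6
  x -0.002 0 0.07 -x top 63.2  +x top 121.0  +x bottom 120.2
  x -0.002 0 0.14 -x top 57.3  +x top 115.1  +x bottom 119.7
  x 0 0 0 -x top 74.3  +x top 131.1  +x bottom 124.3
  x 0 0.006 0 -x top 73.3  +x top 132.7  +x bottom 125.4
  x 0 0 0.07 -x top 68.2  +x top 125.5  +x bottom 123.9
  x 0 0 0.14 -x top 62.4  +x top 119.7  +x bottom 123.4
  x 0.002 0 0 -x top 79.3  +x top 135.5  +x bottom 127.9
  x 0.002 0.006 0 -x top 78.6  +x top 137.4  +x bottom 129.1
  x 0.002 0 0.07 -x top 73.3  +x top 130.1  +x bottom 127.5
  x 0.002 0 0.14 -x top 67.4  +x top 124.3  +x bottom 127.0
brass 95.5 [ 0.5107 -0.155   0.026 ] orange rows 58 116 V [144 143 145 143 143 144 143 143 143 141 142 140 138 126 112 100  98  95]
  x -0.002 0 0 -x top 59.1  +x top 119.8  +x bottom 115.1
  x -0.002 0.006 0 -x top 57.2  +x top 121.0  +x bottom 115.8
  x -0.002 0 0.07 -x top 52.7  +x top 113.8  +x bottom 114.6
  x -0.002 0 0.14 -x top 46.5  +x top 107.6  +x bottom 114.0
  x 0 0 0 -x top 64.5  +x top 124.6  +x bottom 118.9
  x 0 0.006 0 -x top 62.9  +x top 125.9  +x bottom 119.8
  x 0 0 0.07 -x top 58.1  +x top 118.7  +x bottom 118.4
  x 0 0 0.14 -x top 52.0  +x top 112.5  +x bottom 117.8
  x 0.002 0 0 -x top 69.8  +x top 129.2  +x bottom 122.7
  x 0.002 0.006 0 -x top 68.5  +x top 130.8  +x bottom 123.7
  x 0.002 0 0.07 -x top 63.4  +x top 123.4  +x bottom 122.2
  x 0.002 0 0.14 -x top 57.3  +x top 117.3  +x bottom 121.7
```

Request:
servo_tool(plan=[-0.5, 0.1, 1, 0, 5, -0.5, 0.1, 1, 0, 5, -0.5, 0.1, 1, 0, 5, -0.3, 0, 0.5, 0, 5, 0, 0, 0, 0, 5])

```text
clock: 16.82
tcp_pos: [0.5844, -0.1682, 0.0561]
tool_rot: [0.003, 0.085, 0.996, -0.0]
ft_force: [7.6, -2.1, 0.9]
finger_gap: 0.159
gripper_force: 23.0
```

Request:
servo_tool(plan=[0, 0, 0, 0, 5, 0, 0, 0, 0, 5], force=70)

```text
clock: 17.08
tcp_pos: [0.5844, -0.1682, 0.0561]
tool_rot: [0.003, 0.085, 0.996, -0.0]
ft_force: [7.2, -1.8, 1.1]
finger_gap: 0.141
gripper_force: 73.3
```

```bash
python3 t.py w10|head -7
```

```text
17.125 [ 0.5844 -0.1682  0.0562] [ 7.7 -1.3  0.7]
brass 105.3 [ 0.5107 -0.155   0.026 ] orange rows 64 120 V [142 142 140 142 142 140 142 141 140 144 139 132 126 108  89  79  83  90]
  x -0.002 0 0 -x top 74.9  +x top 130.2  +x bottom 123.8
  x -0.002 0.006 0 -x top 73.9  +x top 131.8  +x bottom 124.8
  x -0.002 0 0.07 -x top 68.9  +x top 124.8  +x bottom 123.4
  x -0.002 0 0.14 -x top 63.2  +x top 119.1  +x bottom 122.8
  x 0 0 0 -x top 79.7  +x top 134.6  +x bottom 127.3
```

Request:
servo_tool(plan=[5.9, -1, 0, 0, 5, 4.9, -0.85, 0.5, 0, 5, 4.9, -0.85, 0.6, 0, 5, 0, 0, 0, 0, 5])

```text
clock: 17.62
tcp_pos: [0.5957, -0.1704, 0.0556]
tool_rot: [-0.001, 0.085, 0.996, 0.0]
ft_force: [-4.2, 1.1, -0.6]
finger_gap: 0.14
gripper_force: 73.1
```

Request:
servo_tool(plan=[3.9, -0.7, 0.5, 0, 5, 3.9, -0.7, 0.5, 0, 5, 0, 0, 0, 0, 5])

```text
clock: 18.0
tcp_pos: [0.6038, -0.1717, 0.0568]
tool_rot: [-0.001, 0.085, 0.996, 0.0]
ft_force: [-5.4, 2.6, -2.6]
finger_gap: 0.146
gripper_force: 72.9
```

```bash
python3 t.py w11|head -20
```

```text
18.05 [ 0.6036 -0.1717  0.0567] [-5.4  0.4 -3.2]
brass 68.6 [ 0.5105 -0.1551  0.026 ] orange rows 28 89 V [141 139 141 142 139 139 142 138 131 125 110  94  77  78  78  76  83  88]
  x -0.002 0 0 -x top 24.6  +x top 84.9  +x bottom 87.4
  x -0.002 0.006 0 -x top 20.9  +x top 84.3  +x bottom 87.0
  x -0.002 0 0.07 -x top 18.5  +x top 78.7  +x bottom 86.8
  x -0.002 0 0.14 -x top 12.7  +x top 72.3  +x bottom 86.0
  x 0 0 0 -x top 29.9  +x top 89.6  +x bottom 91.2
  x 0 0.006 0 -x top 26.5  +x top 89.2  +x bottom 91.0
  x 0 0 0.07 -x top 23.8  +x top 83.5  +x bottom 90.6
  x 0 0 0.14 -x top 18.0  +x top 77.2  +x bottom 89.9
  x 0.002 0 0 -x top 35.1  +x top 94.3  +x bottom 95.0
  x 0.002 0.006 0 -x top 32.1  +x top 94.1  +x bottom 94.9
  x 0.002 0 0.07 -x top 29.1  +x top 88.3  +x bottom 94.4
  x 0.002 0 0.14 -x top 23.3  +x top 82.0  +x bottom 93.7
```

Request:
servo_tool(plan=[0, 0, 2, 0, 5, 0, 0, 2, 0, 5, 0, 0, 0, 0, 5])

```text
clock: 18.42
tcp_pos: [0.6036, -0.1719, 0.0609]
tool_rot: [-0.001, 0.085, 0.996, -0.0]
ft_force: [-5.3, -0.6, -1.8]
finger_gap: 0.138
gripper_force: 73.0
```

```bash
python3 t.py w12|sed -n '1,2p;11,14p'
python3 - <<'E'
import pickle; from h import *
c=pickle.load(open('w12.pkl','rb')); cv2.imwrite('pics/w12.png',cv2.resize(c['img'],(800,600),interpolation=cv2.INTER_CUBIC))
E
```

```text
18.475 [ 0.6035 -0.1719  0.0609] [-6.   0.4 -2.3]
brass 69.8 [ 0.5105 -0.1553  0.026 ] orange rows 29 90 V [138 140 139 139 141 139 139 137 130 120 105  87  77  76  78  81  88  88]
  x 0.002 0 0 -x top 37.7  +x top 94.9  +x bottom 95.5
  x 0.002 0.006 0 -x top 34.8  +x top 94.8  +x bottom 95.4
  x 0.002 0 0.07 -x top 31.8  +x top 89.1  +x bottom 94.9
  x 0.002 0 0.14 -x top 26.2  +x top 83.1  +x bottom 94.2
```

View pics/w12.png

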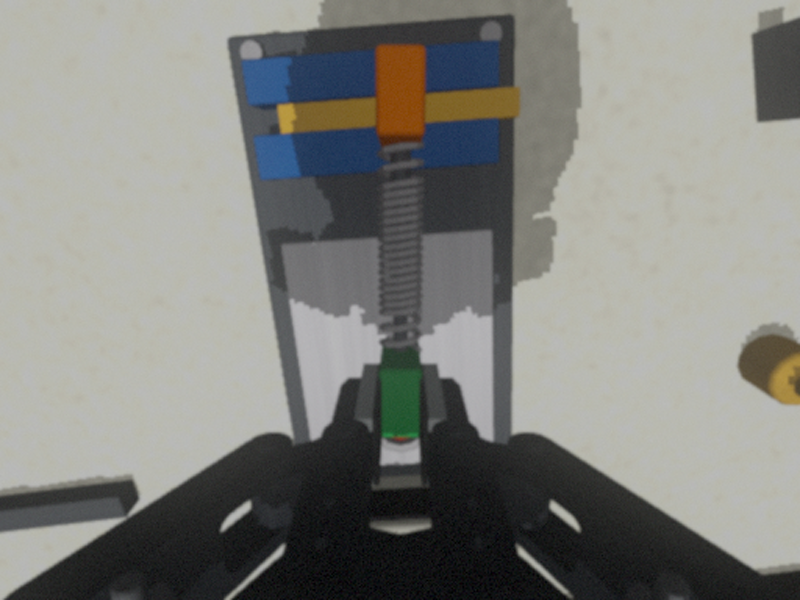

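w12 shows the spring tilted nose-up, with the +x face of orange just visible at (400,138). The green top is at (400,405) and the post is now hidden beneath the green end. I'll stretch on.

Request:
servo_tool(plan=[3.9, -0.7, 0.5, 0, 5, 3.9, -0.7, 0.5, 0, 5, 3.9, -0.7, 0.5, 0, 5, 0, 0, 0, 0, 5])

```text
clock: 18.98
tcp_pos: [0.6142, -0.1738, 0.0618]
tool_rot: [-0.002, 0.085, 0.996, 0.0]
ft_force: [-8.9, 2.0, -3.8]
finger_gap: 0.14
gripper_force: 72.8
```

Request:
servo_tool(plan=[3.9, -0.7, 0.4, 0, 5, 0, 0, 0, 0, 5, 0, 0, 0, 0, 5])

```text
clock: 19.35
tcp_pos: [0.6174, -0.1744, 0.062]
tool_rot: [-0.003, 0.085, 0.996, 0.0]
ft_force: [-9.2, 1.9, -4.1]
finger_gap: 0.141
gripper_force: 72.8
```

```bash
python3 t.py w13|sed -n '1,2p;11,14p'
python3 - <<'E'
from h import *
print(env.state()['tcp_pos'])
E
```

```text
19.4 [ 0.6173 -0.1744  0.062 ] [-9.   0.7 -4.4]
brass 43.1 [ 0.5104 -0.1554  0.026 ] orange rows 0 59 V [139 139 140 138 135 130 120 107  96  80  81  76  77  74  76  77  83  92]
  x 0.002 0 0 -x top 1.9  +x top 62.4  +x bottom 69.4
  x 0.002 0.006 0 -x top -2.8  +x top 60.7  +x bottom 68.3
  x 0.002 0 0.07 -x top -4.1  +x top 56.1  +x bottom 68.6
  x 0.002 0 0.14 -x top -9.6  +x top 49.5  +x bottom 67.8
[ 0.61733954 -0.17438554  0.06203227]
```

Request:
servo_tool(plan=[1, -0.2, 0, 0, 5, 0.4, 0, -2, 0, 5, 0.4, 0, -2, 0, 5, 0, 0, 0, 0, 5], force=40)

```text
clock: 19.9
tcp_pos: [0.619, -0.1746, 0.0584]
tool_rot: [-0.003, 0.085, 0.996, 0.0]
ft_force: [-9.4, 1.8, 2.3]
finger_gap: 0.14
gripper_force: 73.5
```

Request:
servo_tool(plan=[0.4, 0, -2, 0, 5, 0.4, 0, -2, 0, 5, 0, 0, 0, 0, 5])

```text
clock: 20.27
tcp_pos: [0.62, -0.175, 0.0543]
tool_rot: [-0.003, 0.085, 0.996, -0.0]
ft_force: [-8.0, 0.4, -0.6]
finger_gap: 0.142
gripper_force: 72.7
```

Request:
servo_tool(plan=[0.4, 0, -2, 0, 5, 0, 0, 0, 0, 5])

```text
clock: 20.52
tcp_pos: [0.6207, -0.1751, 0.0525]
tool_rot: [-0.002, 0.085, 0.996, -0.0]
ft_force: [-9.4, -0.1, -0.2]
finger_gap: 0.138
gripper_force: 72.4
```

Request:
servo_tool(plan=[0.4, 0, -2, 0, 5, 0, 0, 0, 0, 5])

```text
clock: 20.78
tcp_pos: [0.6216, -0.1752, 0.0506]
tool_rot: [-0.002, 0.085, 0.996, -0.0]
ft_force: [-8.3, 0.4, -0.0]
finger_gap: 0.143
gripper_force: 72.1
```

Request:
servo_tool(plan=[0.4, 0, -2, 0, 5, 0, 0, 0, 0, 5])

```text
clock: 21.02
tcp_pos: [0.6216, -0.1752, 0.0486]
tool_rot: [-0.002, 0.085, 0.996, -0.0]
ft_force: [-8.4, 0.8, 0.2]
finger_gap: 0.139
gripper_force: 71.9
```

```bash
python3 t.py w14|sed -n '1,2p;11,14p'
```

```text
21.075 [ 0.6215 -0.1752  0.0486] [-8.9  1.   0.8]
brass 28.8 [ 0.5103 -0.1555  0.026 ] orange rows 0 54 V [141 140 141 140 139 139 137 135 123 117 104  89  77  78  77  78  87  92]
  x 0.002 0 0 -x top -22.6  +x top 46.8  +x bottom 57.6
  x 0.002 0.006 0 -x top -29.3  +x top 44.1  +x bottom 55.9
  x 0.002 0 0.07 -x top -29.3  +x top 39.5  +x bottom 56.7
  x 0.002 0 0.14 -x top -35.6  +x top 31.9  +x bottom 55.7
```

Request:
servo_tool(plan=[0, 0, -1.5, 0, 5, 0, 0, -1.5, 0, 5, 0, 0, 0, 0, 5])

```text
clock: 21.45
tcp_pos: [0.6217, -0.1751, 0.0468]
tool_rot: [-0.002, 0.085, 0.996, -0.0]
ft_force: [-11.6, 1.3, 12.1]
finger_gap: 0.144
gripper_force: 73.2
```

Request:
servo_tool(plan=[0, 0, -1, 0, 5, 0, 0, 0, 0, 5])

```text
clock: 21.7
tcp_pos: [0.6216, -0.1751, 0.0466]
tool_rot: [-0.002, 0.085, 0.996, -0.0]
ft_force: [-15.1, 2.3, 21.2]
finger_gap: 0.143
gripper_force: 74.2
```

Request:
servo_tool(plan=[0, 0, 1, 0, 5, -2, 0.3, 0.5, 0, 5, -2, 0.3, 0, 0, 5, 0, 0, 0, 0, 5])

```text
clock: 22.2
tcp_pos: [0.6206, -0.1749, 0.0469]
tool_rot: [0.001, 0.085, 0.996, -0.0]
ft_force: [-2.6, -1.6, 2.2]
finger_gap: 0.14
gripper_force: 71.6
```

Request:
servo_tool(plan=[-2, 0.3, 0, 0, 5, -2, 0.3, 0, 0, 5, 0, 0, 0, 0, 5])

```text
clock: 22.58
tcp_pos: [0.6199, -0.1745, 0.0473]
tool_rot: [0.004, 0.085, 0.996, -0.0]
ft_force: [7.3, -3.4, -3.5]
finger_gap: 0.137
gripper_force: 70.8
```

Request:
servo_tool(plan=[2, -0.3, 0, 0, 5, 0, 0, 0, 0, 5, 0, 0, 0, 0, 35, 0, 0, 0, 0, 35, 0, 0, 0, 0, 35])

```text
clock: 23.2
tcp_pos: [0.6176, -0.1735, 0.0464]
tool_rot: [-0.0, 0.085, 0.996, 0.0]
ft_force: [0.3, -0.7, 0.4]
finger_gap: 0.405
gripper_force: 0.0
```

Request:
servo_tool(plan=[0, 0, 20, 0, 35, 0, 0, 30, 0, 35, -20, 3, 20, 0, 35, -20, 3, 0, 0, 35, 0, 0, 0, 0, 35])

```text
clock: 23.82
tcp_pos: [0.577, -0.1681, 0.1182]
tool_rot: [0.0, 0.085, 0.996, -0.0]
ft_force: [-0.1, 0.3, -0.5]
finger_gap: 0.411
gripper_force: 0.0
```

```bash
python3 t.py w15
python3 - <<'E'
import pickle; from h import *
c=pickle.load(open('w15.pkl','rb')); cv2.imwrite('pics/w15.png',cv2.resize(c['img'],(800,600),interpolation=cv2.INTER_CUBIC))
E
```

```text
23.875 [ 0.5782 -0.1681  0.1179] [-0.3 -0.7  0.1]
brass 113.6 [ 0.5109 -0.1562  0.026 ] orange rows 103 139 V [126 124 127 125 125 125 126 127 126 128 128 127 128 121 109  92  68  52]
  x -0.002 0 0 -x top 94.5  +x top 131.6  +x bottom 127.0
  x -0.002 0.006 0 -x top 94.4  +x top 132.6  +x bottom 127.8
  x -0.002 0 0.07 -x top 90.5  +x top 127.9  +x bottom 126.7
  x -0.002 0 0.14 -x top 86.7  +x top 124.1  +x bottom 126.3
  x 0 0 0 -x top 97.7  +x top 134.6  +x bottom 129.6
  x 0 0.006 0 -x top 97.7  +x top 135.7  +x bottom 130.4
  x 0 0 0.07 -x top 93.7  +x top 130.9  +x bottom 129.3
  x 0 0 0.14 -x top 89.9  +x top 127.1  +x bottom 128.9
  x 0.002 0 0 -x top 100.9  +x top 137.5  +x bottom 132.1
  x 0.002 0.006 0 -x top 101.0  +x top 138.7  +x bottom 133.0
  x 0.002 0 0.07 -x top 96.9  +x top 133.9  +x bottom 131.9
  x 0.002 0 0.14 -x top 93.1  +x top 130.1  +x bottom 131.5
```

View pics/w15.png

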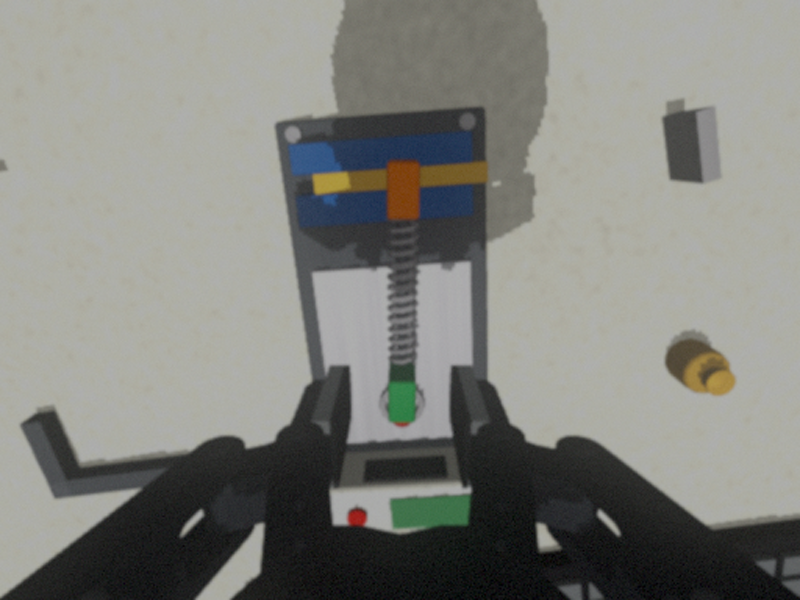

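w15 shows the spring stretched and released. Orange is at (403,190), green at (402,400), and the ring sides are at (383,402) and (423,402). A red slice of the post shows at (402,424). Next I'll check the numbers.

Run:
```python
import pickle; from h import *
c=pickle.load(open('w15.pkl','rb')); A=np.array([.5109,-.1562,0]); e=np.array([np.cos(-.169),np.sin(-.169),0])
hsv=cv2.cvtColor(c['img'],cv2.COLOR_BGR2HSV).astype(int); H,S,V=hsv[...,0],hsv[...,1],hsv[...,2]
m=((H<8)|(H>172))&(S>120); m[:262]=0; m[280:]=0; m[:,:245]=0; m[:,270:]=0; v,u=np.nonzero(m); print('red',len(u),u.mean(),v.min(),v.max())
for s in(.1395,): print('post top',proj(c,A+e*s+[0,0,.028]),'far head edge',proj(c,A+e*(s+.007)+[0,0,.0235]))
m=(H>40)&(H<85)&(S>100); m[:225]=0; m[275:]=0; m[:,:240]=0;m[:,275:]=0; v,u=np.nonzero(m); print('green',v.min(),v.max(),'far top edge s',(onz(c,256,v.max()+.5,.062)-A)@e)
print('ring row257 s',(onz(c,257,257,.0185)-A)@e)
for r in range(246,272,2): print(r,V[r,238:276])
```

```text
red 8 257.0 271 272
post top (np.float64(255.8902067505599), np.float64(267.99923192696554)) far head edge (np.float64(255.90617180260693), np.float64(271.677160366006))
green 243 269 far top edge s 0.11869502772571225
ring row257 s 0.13351931387872665
246 [169 169 168 168 165 168 169 165 157 135 113 117 123 127 127 128 126 126
 123 127 129 128 127 126 126 125 122 117 115 125 149 163 168 169 168 166
 167 167]
248 [168 169 166 166 168 168 166 155 131 103 100 119 125 131 133 132 130 130
 129 132 130 128 131 130 128 131 126 118  96 105 139 149 155 159 166 166
 167 166]
250 [168 168 168 166 166 161 140 111 102 109 112 117 127 129 132 131 131 129
 130 130 130 131 132 130 133 130 123 117 113 101  97 105 122 152 164 165
 166 166]
252 [168 168 165 166 164 147 120 109 127 133 124 121 124 130 131 132 131 129
 129 129 131 130 130 131 131 129 122 121 126 129 116  99 110 146 164 166
 167 167]
254 [168 167 166 166 158 137 125 131 138 138 124 122 127 128 131 129 127 130
 130 130 127 128 129 128 129 126 123 119 125 135 135 127 116 134 155 166
 166 164]
256 [168 166 165 163 151 135 133 133 135 137 12
[... 532 characters left out ...]
27 128 127 118  99  95 119 133 139 144 157 162 166
 164 164]
264 [165 165 166 164 166 161 151 143 137 127 113 116 125 127 128 127 128 127
 126 127 126 124 126 126 126 124 119 105 118 133 136 143 155 161 167 167
 166 164]
266 [164 166 166 164 165 162 158 148 146 135 124 117 122 127 128 126 126 124
 128 126 124 126 125 126 126 125 118 114 127 137 146 156 161 164 165 165
 163 165]
268 [164 166 165 165 165 162 164 163 161 151 134 122 123 122 124 125 125 126
 124 125 124 124 126 125 128 123 119 125 143 155 162 165 165 166 165 163
 164 164]
270 [164 164 164 164 165 163 165 165 167 162 155 146 141 124 109 105 109 108
 112 111 112 107 104 105 119 134 147 155 161 166 165 164 164 165 165 163
 164 163]
```

Request:
servo_tool(plan=[-32, 6, 0, 0, 0, -32, 5.5, 0, 0, 0, 0, 0, -25, 0, 0, 0, 0, -20, 0, 0, 0, 0, 0, 0, 0])

```text
clock: 24.5
tcp_pos: [0.5142, -0.1563, 0.0707]
tool_rot: [-0.001, 0.085, 0.996, 0.0]
ft_force: [0.3, -0.8, -0.2]
finger_gap: 0.004
gripper_force: 0.0
```

Request:
servo_tool(plan=[0, 0, -4, 0, 0, 0, 0, -1, 0, 0, 0, 0, 0, 0, 0])

```text
clock: 24.88
tcp_pos: [0.5142, -0.1566, 0.067]
tool_rot: [0.0, 0.085, 0.996, -0.0]
ft_force: [0.1, 0.4, 0.6]
finger_gap: 0.001
gripper_force: 0.0
```

Request:
servo_tool(plan=[0, 0, -1, 0, 0, 0, 0, -1, 0, 0, 0, 0, 0, 0, 0])

```text
clock: 25.25
tcp_pos: [0.5137, -0.1565, 0.0646]
tool_rot: [-0.0, 0.085, 0.996, -0.0]
ft_force: [-1.1, 0.5, 2.2]
finger_gap: -0.001
gripper_force: 1.4
```

Request:
servo_tool(plan=[0, 0, -1, 0, 0, 0, 0, 0, 0, 0])

```text
clock: 25.5
tcp_pos: [0.514, -0.1565, 0.0635]
tool_rot: [0.0, 0.085, 0.996, 0.0]
ft_force: [0.1, 0.4, 1.9]
finger_gap: -0.002
gripper_force: 0.3
```

Request:
servo_tool(plan=[0, 0, -0.7, 0, 0, 0, 0, 0, 0, 0])

```text
clock: 25.75
tcp_pos: [0.5138, -0.1565, 0.0628]
tool_rot: [-0.0, 0.085, 0.996, -0.0]
ft_force: [-1.6, 0.2, 3.1]
finger_gap: -0.003
gripper_force: 1.2
```

Request:
servo_tool(plan=[0, 0, -0.7, 0, 0, 0, 0, 0, 0, 0])

```text
clock: 26.0
tcp_pos: [0.5137, -0.1565, 0.0623]
tool_rot: [-0.0, 0.085, 0.996, -0.0]
ft_force: [-2.5, -0.1, 6.1]
finger_gap: 0.001
gripper_force: 2.6
```

Request:
servo_tool(plan=[0, 0, -0.7, 0, 0, 0, 0, 0, 0, 0])

```text
clock: 26.25
tcp_pos: [0.5137, -0.1566, 0.0621]
tool_rot: [0.0, 0.085, 0.996, -0.0]
ft_force: [-3.6, -0.2, 13.0]
finger_gap: -0.001
gripper_force: 6.7
```

Request:
servo_tool(plan=[0, 0, 1, 0, 0, 0, 0, 2, 0, 0, 0, 0, 10, 0, 0, 0, 0, 40, 0, 0, 0, 0, 0, 0, 0])

```text
clock: 26.88
tcp_pos: [0.5155, -0.1569, 0.1172]
tool_rot: [0.002, 0.085, 0.996, -0.0]
ft_force: [-0.1, 1.0, -0.4]
finger_gap: 0.003
gripper_force: 0.0
```

Request:
servo_tool(plan=[32, -5.5, 3, 0, 35, 32, -6, 0, 0, 35, 0, 0, 0, 0, 35, 0, 0, 0, 0, 35])

```text
clock: 27.38
tcp_pos: [0.5769, -0.1678, 0.117]
tool_rot: [-0.001, 0.085, 0.996, 0.0]
ft_force: [-0.2, -0.4, 0.4]
finger_gap: 0.408
gripper_force: 0.0
```

```bash
python3 t.py w16|sed -n '1,2p;11,14p'
python3 - <<'E'
import pickle; from h import *
for n in('w15','w16'):
    c=pickle.load(open(n+'.pkl','rb')); hsv=cv2.cvtColor(c['img'],cv2.COLOR_BGR2HSV).astype(int); H,S,V=hsv[...,0],hsv[...,1],hsv[...,2]
    print(n,c['o'].round(4)); print(V[98:106,256],V[134:144,256])
    m=((H<8)|(H>172))&(S>120); m[:255]=0; m[285:]=0; m[:,:245]=0; m[:,270:]=0; v,u=np.nonzero(m); print('red',len(u),v.min(),v.max())
E
```

```text
27.425 [ 0.5767 -0.1678  0.1171] [-1.5  0.  -0.5]
brass 113.8 [ 0.5107 -0.1559  0.026 ] orange rows 102 137 V [124 126 127 129 129 128 127 128 125 128 126 128 125 119 107  92  70  60]
  x 0.002 0 0 -x top 100.9  +x top 137.8  +x bottom 132.4
  x 0.002 0.006 0 -x top 101.0  +x top 139.0  +x bottom 133.3
  x 0.002 0 0.07 -x top 97.0  +x top 134.1  +x bottom 132.1
  x 0.002 0 0.14 -x top 93.1  +x top 130.3  +x bottom 131.8
w15 [ 0.4989 -0.1538  0.2606]
[ 85  83  78  69  72  92 110 118] [128 128 127 128 121 109  92  68  52  53]
red 8 271 272
w16 [ 0.499  -0.1537  0.2595]
[ 83  82  77  70  99 123 128 128] [128 125 119 107  92  70  60  48  54  56]
red 26 270 272
```

```bash
python3 -c "
from h import *
print(env.job_done())"
```

```text
the job is handed in; nothing more can be done
None
```

I've handed the job in: on my last camera check the pin is seated in the hole and the eye is caught round the post under its head, with the spring stretched about 25 mm and released; the verdict was not shown to me.

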